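# Clear the work station and index the die table

### The job

First put the wood offcut that lies on the work station of the round indexing table (the station in front of the lock bolt with the red knob) into the blue scrap bin. Then draw the lock bolt fully out, turn the table one position, whichever way brings the brass die block to the work station, let it click into place, and push the bolt fully home again. Leave the two die blocks lying in their nests, and do not disturb the jar, the hammer or the roll of tape.

Things in the scene. Friction and masses are not known exactly. Their poses are not given: they have to be found in the camera images.
- turret: fixed grey base of the round indexing table, 37 mm high; origin on the bench on the dial's axis, z up. Its -y side (towards the work station and lock bolt) has a tongue 75 mm wide reaching 255 mm from the axis; on it the bolt's red-topped guide, 43 mm wide, 81 mm high, stands 150 to 176 mm from the axis
- dial_top (a point): centre of the dial's top face, 50 mm above the bench, turning with the dial. Aluminium dial, 280 mm across, four nests (48 x 83 mm inside, 5 mm rims, long side radial) centred 80 mm from the axis, at the base's -y (work station), +x, +y, -x when clicked in. At the edge each nest has two lugs, 20 mm high, between which the bolt locks
- dial (a joint): angle of the dial in rad, 0 at the start, growing counter-clockwise seen from above; spring detents every pi/2 pull it into place from within about 0.7 rad; takes 2 to 6 N at a peg; it cannot turn while the bolt is home
- bolt (a joint): travel of the lock bolt in m: 0 fully home (dial locked), 0.026 fully drawn out, away from the dial's axis along the base's -y; it stays where it is left (friction about 1.5 N)
- bolt_knob (a point): top centre of the bolt's upright red knob (round, 18 mm diameter, 56 mm tall, top 123 mm above the bench, collar 22 mm wide below 69 mm); 200 mm from the dial's axis when home
- work_point (a point): fixed point at the work station: centre of the nest's floor there, 50 mm above the bench, 80 mm from the dial's axis
- peg0 (a point): top centre of one of the four upright turning pegs on the dial (18 mm diameter, 78 mm tall, steel with black tip, top 128 mm above the bench, 105 mm from the dial's axis, midway between two stations)
- peg1 (a point): top centre of one of the four upright turning pegs on the dial (18 mm diameter, 78 mm tall, steel with black tip, top 128 mm above the bench, 105 mm from the dial's axis, midway between two stations)
- peg2 (a point): top centre of one of the four upright turning pegs on the dial (18 mm diameter, 78 mm tall, steel with black tip, top 128 mm above the bench, 105 mm from the dial's axis, midway between two stations)
- peg3 (a point): top centre of one of the four upright turning pegs on the dial (18 mm diameter, 78 mm tall, steel with black tip, top 128 mm above the bench, 105 mm from the dial's axis, midway between two stations)
- offcut: brown wood offcut, 34 x 78 mm, 22 mm high with a raised middle part 50 mm long up to 35 mm high; origin at the centre of its underside, long side along its y; about 60 g; lies on the work station
- brass_die: brass die block (yellow metal) with three round marks on top, 36 x 70 x 28 mm high, origin at the centre of its underside, long side along its y; lies in the nest left or right of the work station
- steel_die: steel die block (grey), same size and origin as the brass one; lies in the nest on the other side
- bin: blue open scrap bin, fixed, 170 x 170 mm, 80 mm high, walls 5 mm; origin at the centre of its underside
- jar: bystander: green glass jar, 66 mm diameter, 85 mm high; origin at the centre of its underside
- hammer: bystander: hammer 220 mm long lying on the bench; origin under its middle, handle towards its -x
- tape: bystander: orange roll of tape lying flat, 90 mm diameter, 30 mm high; origin at the centre of its underside
Mind the look-alikes: they are no part of the job. What is shaped like the brass_die but pink is not meant.

How it is judged (in metres and radians):
On the way, in this order (a step that is already met when the one before it is completed fails the run):
1. the wood offcut lies in the scrap bin, let go (x of offcut in the frame of bin between -0.08 and 0.08 m and y of offcut in the frame of bin between -0.08 and 0.08 m and z of offcut in the frame of bin below 0.065 m and linear speed of offcut below 0.05 m/s and contact force between the fingers and offcut below 0.1 N), for 0.2 s.
2. the lock bolt is drawn out (20 mm or more) (value of joint bolt above 0.02 m), for 0.1 s.
3. the dial has clicked in one position on, with the brass die block at the work station ((value of joint dial between 1.5108 and 1.6308 rad or value of joint dial between -1.6308 and -1.5108 rad) and horizontal distance between brass_die and work_point below 0.02 m and value of joint bolt above 0.02 m), for 0.2 s.
4. the bolt is home again (within 4 mm) (value of joint bolt below 0.004 m and (value of joint dial between 1.5108 and 1.6308 rad or value of joint dial between -1.6308 and -1.5108 rad)), for 0.2 s.
At the end, for the whole second after the job is handed in: the offcut rests in the bin; the dial is one position (pi/2, within 0.06 rad) from its start with the brass die block within 20 mm of the work point; the bolt is within 4 mm of home; both die blocks lie flat in their nests; all is at rest (all of step 4 and x of offcut in the frame of bin between -0.08 and 0.08 m and y of offcut in the frame of bin between -0.08 and 0.08 m and z of offcut in the frame of bin below 0.065 m and horizontal distance between brass_die and work_point below 0.02 m and linear speed of offcut below 0.05 m/s and linear speed of brass_die below 0.02 m/s and height (world z) of brass_die between 0.042 and 0.058 m and height (world z) of steel_die between 0.042 and 0.058 m); the robot touches nothing.
It fails at once if the dial is turned clearly more than one position (over 2.2 rad) from its start (value of joint dial above 2.2 rad or value of joint dial below -2.2 rad).
It fails at once if a die block is lifted or knocked out of its nest (height (world z) of any of brass_die, steel_die above 0.065 m or height (world z) of any of brass_die, steel_die below 0.04 m).
It fails at once if the jar, hammer or tape is moved more than 30 mm (distance of any of jar, hammer, tape from where it was at the start of the episode above 0.03 m).
It also fails if it takes over 72 s, if anything falls off the work surface, if the arm or the gripper's body presses on something with over 40 N, if the wrist force passes 120 N, or if a joint passes its speed limit or range.

### The arm

A 7-joint arm with a two-finger parallel gripper is mounted at the origin on the work surface. World frame = base frame: x ahead of the robot, y to its left, z up, the work surface at z = 0. Lengths are in m, angles in degrees, forces in N, time in s.
With the tool pointing down it reaches from about 0.4 to 0.9 m from the base axis. Payload 5.5 kg.
Tool frame: the origin (TCP) lies on the centre line of the jaws, within the pads' length; the fingertips stand 14 mm ahead of it and the grasp point (between the pads) lies 5 mm behind it; z points along the fingers, y is the direction in which the jaws open and shut (so a half turn about z gives the same grasp; the last joint's range is limited). The gripper opens to 85 mm and grips with 20 to 120 N. Pads are 22 mm wide; open, the fingers measure 114 mm over their backs; the gripper's body (76 mm by 85 mm) begins 54 mm behind the grasp point. The pads swing forward as they close: fully open they stand 13 mm farther back than shut.
Start: joints at [88.419, 28.699, -24.465, 88.831, 12.651, 65.22, -12.049], TCP at [0.186, -0.623, 0.245] pointing down, gripper open.
Joint ranges: [-164.97, 164.97], [-17.58, 116.51], [-87.97, 89.64], [11.32, 138.91], [-80.73, 260.73], [10.89, 115.49], [-147.41, 147.41]. Speed limits (degrees/s): [147.25, 147.25, 180, 180, 180, 180, 180].

### API

Orientations are given as a 3x3 rotation matrix whose columns are the frame's x, y, z axes.
In Python, from workcell import r gives the robot as it stands.
- The arm moves only by the tool servo_tool, never from a script. Its argument "increments" is one flat list of numbers, 4 for each row, row after row: the shift along the tool's x, y, z in mm, then the turn about the tool's z in units of 6 degrees (1.0 is 6 degrees). A call has 1 to 12 rows; each row shifts and turns the commanded pose from where the row before left it, along the tool's axes as they then stand; what a row does not reach is not made up. A row lasts 1/10 s, in which the tool goes at most 50 mm and 8.59 degrees, less where a joint would pass 70% of its speed; a pose out of reach is approached as far as the arm can. A call is refused whole if a number of a shift passes 50 or a number of a turn 1, either way. A call with a gripper value outside its range is refused whole. "fingers" is the gripper's target within -1 to 1 (shut at 1, half-way at 0, fully open at -1), set as the call begins (left out, the last holds). The fingers move at their own pace and stop on an object; "grip_force" is the grip in N (left out, the last holds). Time passes only in rows, so rows that do not move let the fingers close. It gives the time, the measured TCP pose, the force and the opening at its end, in the units of the state.
- r.get_obs(): the state, without advancing time (a new reading comes with each control period).
- r.camera(name): name is "scene" or "top" or "wrist"; returns a dict with "color" (384x512x3 uint8, red, green, blue), "depth" (384x512 float32, m along the optical axis (not along the pixel's ray), 0 where there is no reading), "camera_matrix" (3x3 intrinsics, pixels), "world_to_cam" (4x4, takes a point from world to camera coordinates); the wrist camera has in their place "T_tool_cam" (4x4, takes a point from camera to tool coordinates, whose origin is the TCP and whose axes are the flange's). Camera axes: x right, y up, looking along -z (the intrinsics and any distortion apply to the point x, -y, -z); pixel columns grow to the right and rows downward; lengths in m; the calibration is good to about 2 mm. A picture is of the moment at which its call begins: read the wrist's pose just before it.
- r.job_done(): hands the job in, once; it reports no verdict.
The state is a dict: "clock": time; "q": joint angles; "qvel": joint speeds; "joint_torque": joint torques, N m; "tool_pos": TCP position; "orientation": TCP orientation; "force": force on the tool from outside, world axes, zero at the start; "ft_torque": the same for the moment, N m; "opening": opening from 0.0 (shut) to 1.0 (fully open).
Only numpy, scipy, OpenCV 4.12 (cv2) and the standard library are available. Lean on these libraries where they do the work, as an engineer would, in place of code of your own. Each camera call takes 0.05 s, during which the arm holds its last target. There are 200 camera calls.

## Working session

There is one attempt and no reset: what is moved stays moved. The work goes in short steps, Python scripts to look and compute and a tool call to move; the robot and the scene stay as the last step left them, time stands still between calls to the robot, and variables do not carry over. Pictures are saved under pics/ and viewed, about 8 in all and at most 12, crops included, and the job is handed in when it is done.

Besides the shell and the picture viewer there is one more tool, called by a JSON object that holds its "name" and its "arguments", one argument or row to a line. servo_tool: Moves the arm, as the interface text tells. Its arguments: {"type":"object","properties":{"increments":{"type":"array","items":{"type":"number"}},"fingers":{"type":"number"},"grip_force":{"type":"number"}},"required":["increments"]}

```bash
mkdir -p pics; cat > h.py <<'E'
import numpy as np, cv2
from workcell import r
def save(c,n): cv2.imwrite('pics/'+n,c['color'][:,:,::-1])
def cloud(c,o=None):
    K=c['camera_matrix'];d=c['depth'];v,u=np.mgrid[:d.shape[0],:d.shape[1]]
    P=np.stack([(u-K[0,2])/K[0,0]*d,-(v-K[1,2])/K[1,1]*d,-d,np.ones_like(d)],-1)
    if 'world_to_cam' in c: T=np.linalg.inv(c['world_to_cam'])
    else:
        W=np.eye(4);W[:3,:3]=o['orientation'];W[:3,3]=o['tool_pos'];T=W@c['T_tool_cam']
    Q=(P@T.T)[...,:3];Q[d==0]=np.nan
    return Q
E
python3 - <<'E'
from h import *
o=r.get_obs();print(o)
t=r.camera('top');s=r.camera('scene')
save(t,'top.png');save(s,'scene.png')
np.savez('top.npz',c=t['color'],p=cloud(t));np.savez('scene.npz',c=s['color'],p=cloud(s))
print(t['camera_matrix'],t['world_to_cam'])
E
```

```text
{'clock': 0.0, 'q': array([ 88.41907991,  28.75605389, -24.44945981,  88.89453742,
        12.65168894,  65.21977177, -12.05026735]), 'qvel': array([-0.04845387,  0.0599968 , -0.08868716,  0.00682487,  0.05218246,
       -0.07774777,  0.06381131]), 'joint_torque': array([-4.12884119e-04, -5.69517589e+01, -5.81581950e+00, -2.80938095e+01,
        1.07884995e-02,  1.19831887e-02, -4.29861075e-05]), 'tool_pos': array([ 0.18607671, -0.62206755,  0.24420651]), 'orientation': array([[ 9.58018511e-01,  2.86705808e-01, -5.59605752e-04],
       [ 2.86706353e-01, -9.58016497e-01,  1.96439031e-03],
       [ 2.70905681e-05, -2.04236480e-03, -9.99997914e-01]]), 'force': array([-0.63652066, -0.06331206,  0.27485996]), 'ft_torque': array([-0.08819542, -0.00176497,  0.03004834]), 'opening': 0.993843831785467}
[[444.114488     0.         259.91067161]
 [  0.         444.114488   192.78573809]
 [  0.           0.           1.        ]] [[-0.0173001  -0.99974687 -0.01438438 -0.05689246]
 [ 0.98552579 -0.019477    0.16840296 -0.63885662]
 [-0.1686405  -0.01126279  0.98561328 -1.21152697]
 [ 0.          0.          0.          1.        ]]
```

View pics/top.png

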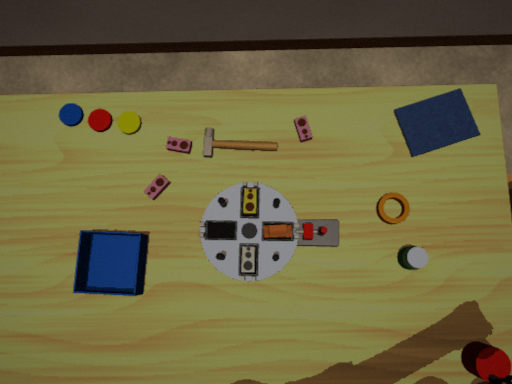

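View pics/scene.png

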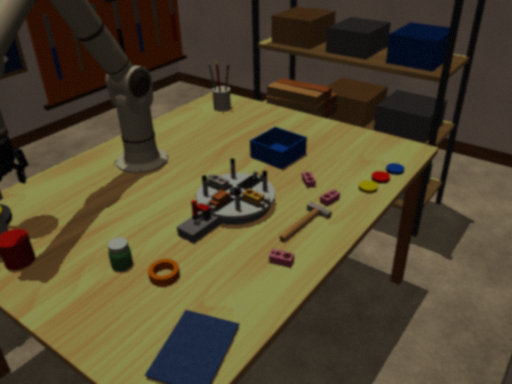

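The top view shows the dial at (249,231) and the offcut in the work station at (278,231). The bolt guide is at (308,231) and the red knob at (323,231). The brass die is at (250,201), the steel die at (249,260), and the bin at (112,262). Bystanders are the hammer at (240,145), the tape at (393,208) and the jar at (414,257).

Possible mix-ups:
- **Brass die:** pink blocks at (179,145), (303,128) and (157,187), and the yellow disc at (129,122).
- **Bin:** the blue mat at (437,122) and the blue disc at (71,115).
- **Knob:** the red disc at (100,120), the red can at (492,365) and the guide top at (308,231).

I choose brass (250,201), bin (112,262), offcut (278,231) and knob (323,231).

```bash
python3 - <<'E'
from h import *
z=np.load('top.npz');c=z['c'];p=z['p']
hsv=cv2.cvtColor(c,cv2.COLOR_RGB2HSV)
for n,(u,v) in dict(center=(249,231),brass=(250,201),steel=(249,260),off=(278,231),guide=(308,231),knob=(323,231),pegA=(276,203),pegB=(222,202),pegC=(221,256),pegD=(276,257),bin=(112,262),tongue=(334,240),jar=(417,258),tape=(393,196)).items():
    print(n,p[v,u].round(4),hsv[v,u])
def reg(n,x0,x1,y0,y1,z0,z1,uv):
    u0,v0,u1,v1=uv;q=p[v0:v1,u0:u1].reshape(-1,3);m=(q[:,2]>z0)&(q[:,2]<z1);q=q[m]
    if len(q)<3:print(n,len(q));return
    (cx,cy),wh,a=cv2.minAreaRect(q[:,:2].astype(np.float32));print(n,len(q),'mean',q.mean(0).round(4),'rect',round(cx,4),round(cy,4),np.round(wh,4),round(a,1))
R=lambda n,z0,z1,*uv:reg(n,0,0,0,0,z0,z1,uv)
R('dial',.046,.054,195,178,303,285)
R('offtop',.078,.092,262,220,296,242)
R('brass',.07,.085,238,185,262,218);R('steel',.07,.085,238,245,262,277)
R('guide',.074,.09,300,220,316,242);R('knob',.112,.13,314,220,332,242)
for n,u,v in [('A',276,203),('B',222,202),('C',221,256),('D',276,257)]:R('peg'+n,.115,.135,u-9,v-9,u+10,v+10)
R('bin',.074,.086,70,225,155,300);R('jar',.08,.09,395,240,435,275);R('tape',.024,.036,370,185,415,230);R('hammer',.01,.06,200,125,282,160)
b=c[180:285,190:350][:,:,::-1];cv2.imwrite('pics/crop.png',cv2.resize(cv2.convertScaleAbs(b,alpha=1.5),None,fx=5,fy=5,interpolation=2))
E
```

```text
center [ 0.5286 -0.0366  0.0641] [23 23 45]
brass [ 0.6111 -0.0409  0.0768] [ 28 188 138]
steel [ 0.4485 -0.036   0.0752] [ 23  39 132]
off [ 0.5251 -0.1166  0.0879] [ 11 206 126]
guide [ 0.5239 -0.1988  0.0837] [  1 239 140]
knob [ 0.5201 -0.2349  0.1215] [  2 219 140]
pegA [ 0.5967 -0.112   0.1263] [20 57 27]
pegB [0.6019 0.0321 0.1288] [165  49  21]
pegC [0.4591 0.0353 0.1271] [ 8 36 28]
pegD [ 0.4539 -0.1086  0.1298] [ 8 38 27]
bin [0.4511 0.3637 0.0055] [109 218 111]
tongue [ 0.501  -0.2759  0.0361] [13 31 98]
jar [ 0.4456 -0.4892  0.0858] [113   7 138]
tape [ 0.6256 -0.4541  0.0246] [ 17 226 139]
dial 5110 mean [ 0.5285 -0.0302  0.05  ] rect 0.5318 -0.035 [0.2766 0.2774] 44.1
offtop 230 mean [ 0.5278 -0.1152  0.0848] rect 0.5283 -0.1087 [0.0603 0.0335] 88.7
brass 324 mean [ 0.6136 -0.0386  0.0778] rect 0.6175 -0.0394 [0.0368 0.0802] 89.1
steel 347 mean [ 0.4527 -0.0315  0.0778] rect 0.4461 -0.031 [0.0363 0.0825] 86.9
guide 159 mean [ 0.5256 -0.1977  0.081 ] rect 0.5258 -0.1978 [0.0255 0.0417] 88.3
knob 39 mean [ 0.5243 -0.235   0.1221] rect 0.5256 -0.2351 [0.0162 0.0165] 86.7
pegA 37 mean [ 0.6025 -0.1111  0.1273] rect 0.6025 -0.1121 [0.0165 0.0153] 85.2
pegB 38 mean [0.6078 0.0364 0.1262] rect 0.608 0.0369 [0.0151 0.0149] 3.0
pegC 35 mean [0.46   0.0414 0.1271] rect 0.4597 0.0409 [0.0158 0.0147] 5.6
pegD 38 mean [ 0.4551 -0.1059  0.128 ] rect 0.4541 -0.1061 [0.0157 0.0157] 88.2
bin 502 mean [0.4484 0.3542 0.0788] rect 0.4502 0.3535 [0.1721 0.1698] 86.3
jar 363 mean [ 0.4492 -0.4889  0.0852] rect 0.4494 -0.4891 [0.056  0.0573] 24.6
tape 435 mean [ 0.5917 -0.4502  0.0303] rect 0.592 -0.4509 [0.0874 0.0891] 7.6
hammer 797 mean [0.7931 0.011  0.023 ] rect 0.8008 -0.0102 [0.2181 0.088 ] 89.0
```

View pics/crop.png

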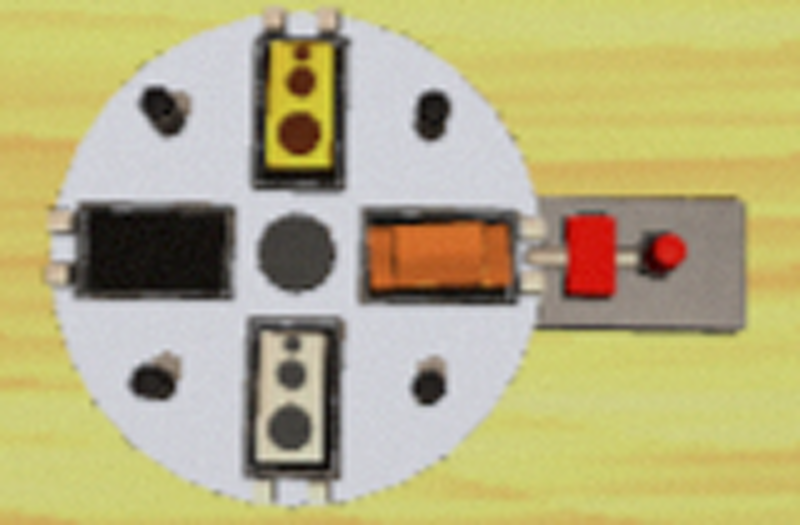

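The crop confirms the layout: the yellow brass die is in the +x nest, steel is opposite, and the offcut lies at the work station facing the bolt. The dial axis is at about (0.531, -0.035) with a base yaw of about -2°. The peg radius comes out at 0.105 and the knob distance at 0.200, both as given. Bringing brass to the work station means turning clockwise (-90°).

{"name": "servo_tool", "arguments": {
  "increments": [36,-29.5,0,0,36,-29.5,0,0,36,-29.5,0,0,36,-29.5,0,0,36,-29.5,0,0,36,-29.5,0,0,36,-29.5,0,0,36,-29.5,0,0,36,-29.5,0,0,36,-29.5,0,0,36,-29.5,0,0,36,-29.5,0,0],
  "fingers": -0.4,
  "grip_force": 30
}}

```text
clock: 1.3
tool_pos: [0.4992, -0.1581, 0.2452]
orientation: [[0.958, 0.286, -0.0], [0.286, -0.958, -0.0], [-0.0, 0.0, -1.0]]
force: [0.1, -0.9, -1.1]
opening: 0.699
```

{"name": "servo_tool", "arguments": {
  "increments": [0,0,0,-1,0,0,0,-1,0,0,0,-1,0,0,0,-1,0,0,0,-1,0,0,0,-1,0,0,0,-1,0,0,0,-1,0,0,0,-1,0,0,0,-1,0,0,0,-1,0,0,0,-0.88]
}}

```text
clock: 2.5
tool_pos: [0.4984, -0.1597, 0.245]
orientation: [[0.032, 0.999, -0.001], [0.999, -0.032, 0.0], [0.0, -0.001, -1.0]]
force: [0.5, 0.1, 0.2]
opening: 0.701
```

```bash
cat >> h.py <<'E'
C=np.array([.5311,-.0351]);YAW=np.radians(-2.);BX=np.array([np.cos(YAW),np.sin(YAW)]);BY=np.array([-BX[1],BX[0]])
def base(x,y): return C+x*BX+y*BY
def go(xyz,yang=None):
    o=r.get_obs();R=o['orientation'];d=np.array(xyz)-o['tool_pos']
    print('t',round(o['clock'],2),'tcp',o['tool_pos'].round(4),'q',o['q'].round(1),'open',round(o['opening'],3),'F',o['force'].round(1))
    a=np.degrees(np.arctan2(R[1,1],R[0,1]));print('tilt',R[:,2].round(4),'y angle',a.round(2),'tool shift mm',(R.T@d*1000).round(1), 'turn units',None if yang is None else round(-((yang-a+180)%360-180)/6,2))
E
python3 - <<'E'
from h import *
w=base(0,-.08);go([*w,.074],-2)
p=np.load('top.npz')['p'].reshape(-1,3);p=p[~np.isnan(p[:,0])]
l=np.c_[(p[:,:2]-C)@BX,(p[:,:2]-C)@BY,p[:,2]]
# empty nest +y profile across x, and at work station
m=(abs(l[:,1]-.08)<.02)&(abs(l[:,0])<.05)
for a in np.arange(-.036,.037,.003):
    k=m&(abs(l[:,0]-a)<.0015); print(round(a,3),k.sum(),np.percentile(l[k,2],[5,50,95]).round(3) if k.any() else '')
E
```

```text
t 2.5 tcp [ 0.4984 -0.1597  0.245 ] q [ 58.7  21.9 -53.9 106.3  20.   61.9  -4.7] open 0.701 F [0.5 0.1 0.2]
tilt [-7.e-04  2.e-04 -1.e+00] y angle -1.82 tool shift mm [ 45.5  28.6 171. ] turn units 0.03
-0.036 15 [0.045 0.049 0.053]
-0.033 15 [0.045 0.05  0.054]
-0.03 14 [0.047 0.052 0.055]
-0.027 23 [0.048 0.051 0.058]
-0.024 9 [0.049 0.056 0.06 ]
-0.021 19 [0.047 0.05  0.054]
-0.018 16 [0.046 0.051 0.055]
-0.015 19 [0.045 0.048 0.053]
-0.012 15 [0.048 0.051 0.055]
-0.009 14 [0.045 0.049 0.052]
-0.006 14 [0.048 0.049 0.055]
-0.003 13 [0.047 0.051 0.054]
0.0 14 [0.045 0.05  0.053]
0.003 14 [0.045 0.05  0.052]
0.006 14 [0.046 0.049 0.052]
0.009 14 [0.05  0.051 0.054]
0.012 14 [0.048 0.051 0.056]
0.015 13 [0.046 0.049 0.053]
0.018 16 [0.047 0.051 0.054]
0.021 15 [0.048 0.051 0.054]
0.024 25 [0.048 0.052 0.056]
0.027 10 [0.051 0.054 0.058]
0.03 14 [0.049 0.05  0.054]
0.033 13 [0.046 0.05  0.053]
0.036 15 [0.045 0.047 0.051]
```

{"name": "servo_tool", "arguments": {
  "increments": [23,14.5,0,0,22.5,14,0,0,0,0,30,0,0,0,30,0,0,0,0,0]
}}

```text
clock: 3.0
tool_pos: [0.5257, -0.1149, 0.1816]
orientation: [[0.035, 0.999, -0.007], [0.999, -0.035, 0.002], [0.002, -0.007, -1.0]]
force: [-0.3, -0.0, 0.5]
opening: 0.698
```

```bash
python3 - <<'E'
from h import *
w=base(0,-.08);go([*w,.076],-2)
o=r.get_obs();c=r.camera('wrist');save(c,'w1.png');P=cloud(c,o)
q=P.reshape(-1,3);hsv=cv2.cvtColor(c['color'],cv2.COLOR_RGB2HSV).reshape(-1,3)
m=(q[:,2]>.079)&(q[:,2]<.093)&(np.hypot(*(q[:,:2]-w).T)<.06)&(hsv[:,1]>120)&(hsv[:,0]>6)
print(m.sum(),q[m].mean(0),cv2.minAreaRect(q[m][:,:2].astype(np.float32)),w)
E
```

```text
t 3.0 tcp [ 0.5257 -0.1149  0.1816] q [ 49.2  28.4 -50.5 107.5  25.9  56.8 -14.8] open 0.698 F [-0.3 -0.   0.5]
tilt [-0.0074  0.002  -1.    ] y angle -2.02 tool shift mm [ -0.2   3.4 105.6] turn units -0.0
2137 [ 0.52604755 -0.11180529  0.08500815] ((0.5259414315223694, -0.11321444809436798), (0.03391646593809128, 0.05038749799132347), 0.4942607581615448) [ 0.52830804 -0.11505127]
```

View pics/w1.png

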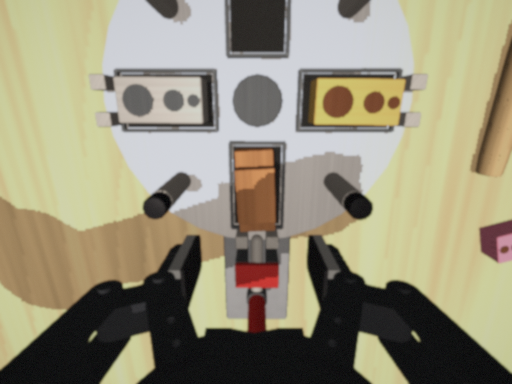

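The wrist view shows the offcut at (257,190) between the open fingers, with pegs at (160,200) and (355,200) clear of them. Its raised part measures 34 × 50 mm, top at 85 mm, centred at (0.526, -0.113). I descend there.

{"name": "servo_tool", "arguments": {
  "increments": [1,0,25,0,0,0,25,0,0,0,25,0,0,0,20,0,0,0,10,0,0,0,0,0,0,0,0,0]
}}

```text
clock: 3.75
tool_pos: [0.5299, -0.1144, 0.0816]
orientation: [[0.036, 0.999, 0.002], [0.999, -0.036, -0.0], [-0.0, 0.002, -1.0]]
force: [0.5, 0.5, -0.0]
opening: 0.701
```

{"name": "servo_tool", "arguments": {
  "increments": [0,0,0,0,0,0,0,0,0,0,0,0,0,0,0,0,0,0,0,0,0,0,0,0],
  "fingers": 1
}}

```text
clock: 4.35
tool_pos: [0.5297, -0.1145, 0.0817]
orientation: [[0.036, 0.999, 0.002], [0.999, -0.036, -0.001], [-0.001, 0.002, -1.0]]
force: [-1.3, -0.4, 5.7]
opening: 0.389
```

{"name": "servo_tool", "arguments": {
  "increments": [0,0,-15,0,0,0,-30,0,0,0,-40,0,0,0,-40,0,0,0,0,0]
}}

```text
clock: 4.85
tool_pos: [0.5328, -0.114, 0.2118]
orientation: [[0.035, 0.999, 0.01], [0.999, -0.035, -0.003], [-0.002, 0.01, -1.0]]
force: [0.1, -0.6, -0.3]
opening: 0.388
```

```bash
python3 - <<'E'
from h import *
go([.450,.3535,.15])
E
```

```text
t 4.85 tcp [ 0.5328 -0.114   0.2118] q [ 50.4  26.4 -52.2 105.9  24.3  59.  -13.7] open 0.388 F [ 0.1 -0.6 -0.3]
tilt [ 0.0099 -0.0028 -0.9999] y angle -2.03 tool shift mm [464.4 -99.9  59.6] turn units None
```

{"name": "servo_tool", "arguments": {
  "increments": [25,-5,0,0,40,-9,0,0,40,-9,0,0,40,-9,0,0,40,-9,0,0,40,-9,0,0,40,-9,0,0,40,-9,0,0,40,-9,0,0,40,-9,0,0,40,-9,0,0,30,-5,0,0]
}}

```text
clock: 6.05
tool_pos: [0.4437, 0.3468, 0.2058]
orientation: [[0.033, 0.999, -0.0], [0.999, -0.033, 0.001], [0.001, -0.0, -1.0]]
force: [-0.2, 0.0, 0.5]
opening: 0.391
```

{"name": "servo_tool", "arguments": {
  "increments": [9,0,0,0,0,0,30,0,0,0,30,0,0,0,30,0,0,0,20,0,0,0,0,0,0,0,0,0]
}}

```text
clock: 6.75
tool_pos: [0.4458, 0.3526, 0.0956]
orientation: [[0.036, 0.999, -0.0], [0.999, -0.036, -0.0], [-0.0, -0.0, -1.0]]
force: [0.6, -0.1, -1.1]
opening: 0.39
```

```bash
python3 - <<'E'
from h import *
go([.450,.3535,.06])
E
```

```text
t 6.75 tcp [0.4458 0.3526 0.0956] q [ -5.6  38.5 -47.2 106.6  36.   51.  -72.4] open 0.39 F [ 0.6 -0.1 -1.1]
tilt [-4.e-04 -3.e-04 -1.e+00] y angle -2.08 tool shift mm [ 1.   4.2 35.6] turn units None
```

{"name": "servo_tool", "arguments": {
  "increments": [0,0,25,0,0,0,20,0,0,0,6,0,0,0,0,0,0,0,0,0]
}}

```text
clock: 7.25
tool_pos: [0.4464, 0.3538, 0.0458]
orientation: [[0.036, 0.999, 0.002], [0.999, -0.036, 0.001], [0.001, 0.002, -1.0]]
force: [-0.1, -0.3, -1.1]
opening: 0.389
```

{"name": "servo_tool", "arguments": {
  "increments": [0,0,0,0,0,0,0,0,0,0,0,0,0,0,0,0,0,0,0,0,0,0,0,0],
  "fingers": -0.4
}}

```text
clock: 7.85
tool_pos: [0.4456, 0.353, 0.0443]
orientation: [[0.036, 0.999, -0.0], [0.999, -0.036, -0.0], [-0.0, -0.0, -1.0]]
force: [-0.3, -0.3, 0.7]
opening: 0.699
```

{"name": "servo_tool", "arguments": {
  "increments": [0,0,-20,0,0,0,-40,0,0,0,-40,0,0,0,-40,0,0,0,-30,0,0,0,0,0,0,0,0,0]
}}

```text
clock: 8.55
tool_pos: [0.4459, 0.353, 0.2147]
orientation: [[0.036, 0.999, 0.001], [0.999, -0.036, 0.0], [0.0, 0.001, -1.0]]
force: [-0.2, -0.5, -0.4]
opening: 0.703
```

```bash
python3 - <<'E'
from h import *
k=base(0,-.2);go([*k,.2],-2)
c=r.camera('top');P=cloud(c).reshape(-1,3);h=cv2.cvtColor(c['color'],cv2.COLOR_RGB2HSV).reshape(-1,3)
m=(abs(P[:,0]-.45)<.08)&(abs(P[:,1]-.3535)<.08)&(h[:,0]<25)&(h[:,1]>120)&(P[:,2]<.07)
print(m.sum(),P[m].mean(0) if m.any() else '')
save(c,'t2.png')
E
```

```text
t 8.55 tcp [0.4459 0.353  0.2147] q [ -0.2  30.  -54.1 101.9  27.4  62.1 -65.9] open 0.703 F [-0.2 -0.5 -0.4]
tilt [ 1.4e-03  2.0e-04 -1.0e+00] y angle -2.07 tool shift mm [-584.8   99.4   14.7] turn units -0.01
318 [0.44774301 0.3466515  0.03400368]
```

The offcut is seen in the bin at (0.448, 0.347), upper surfaces about 34 mm high. Next is the knob.

{"name": "servo_tool", "arguments": {
  "increments": [-30,5,0,0,-48,8.5,0,0,-48,8.5,0,0,-48,8.5,0,0,-48,8.5,0,0,-48,8.5,0,0,-48,8.5,0,0,-48,8.5,0,0,-48,8.5,0,0,-48,8.5,0,0,-48,8,0,0,-40,5,0,0]
}}

```text
clock: 9.8
tool_pos: [0.5191, -0.2031, 0.2123]
orientation: [[0.038, 0.999, -0.003], [0.999, -0.038, 0.001], [0.001, -0.003, -1.0]]
force: [0.6, 0.6, -0.1]
opening: 0.699
```

{"name": "servo_tool", "arguments": {
  "increments": [-30,0,0,0,0,0,0,0]
}}

```text
clock: 10.0
tool_pos: [0.517, -0.236, 0.2116]
orientation: [[0.044, 0.999, -0.004], [0.999, -0.044, 0.0], [-0.0, -0.004, -1.0]]
force: [-0.4, -0.9, 0.6]
opening: 0.699
```

```bash
python3 - <<'E'
from h import *
k=base(0,-.2);go([*k,.099],-2);print(k)
o=r.get_obs();c=r.camera('wrist');q=cloud(c,o).reshape(-1,3)
m=(q[:,2]>.113)&(q[:,2]<.13)&(np.hypot(*(q[:,:2]-k).T)<.03)
print(m.sum(),cv2.minAreaRect(q[m][:,:2].astype(np.float32)) if m.sum()>3 else '')
E
```

```text
t 10.0 tcp [ 0.517  -0.236   0.2116] q [ 59.9  28.8 -50.  102.   25.   61.2  -1.6] open 0.699 F [-0.4 -0.9  0.6]
tilt [-3.7e-03  1.0e-04 -1.0e+00] y angle -2.55 tool shift mm [  1.3   7.5 112.6] turn units -0.09
[ 0.5241201  -0.23497817]
364 ((0.5228269100189209, -0.23376226425170898), (0.016780667006969452, 0.01717848889529705), 85.94676208496094)
```

{"name": "servo_tool", "arguments": {
  "increments": [1.5,7,20,0,0,0,30,0,0,0,30,0,0,0,22,0,0,0,10,0,0,0,0,0,0,0,0,0]
}}

```text
clock: 10.75
tool_pos: [0.5268, -0.2279, 0.1028]
orientation: [[0.035, 0.999, 0.001], [0.999, -0.035, 0.0], [0.0, 0.001, -1.0]]
force: [0.6, -0.0, 0.6]
opening: 0.703
```

{"name": "servo_tool", "arguments": {
  "increments": [0,0,0,0,0,0,0,0,0,0,0,0,0,0,0,0,0,0,0,0,0,0,0,0,0,0,0,0],
  "fingers": 1,
  "grip_force": 30
}}

```text
clock: 11.45
tool_pos: [0.5238, -0.2291, 0.103]
orientation: [[0.037, 0.999, -0.005], [0.999, -0.037, -0.001], [-0.001, -0.005, -1.0]]
force: [-8.4, 0.5, 10.2]
opening: 0.2
```

{"name": "servo_tool", "arguments": {
  "increments": [-5,0,0,0,-5,0,0,0,-5,0,0,0,-5,0,0,0,-5,0,0,0,-3,0,0,0,0,0,0,0,0,0,0,0]
}}

```text
clock: 12.25
tool_pos: [0.5229, -0.2541, 0.103]
orientation: [[0.035, 0.999, -0.005], [0.999, -0.035, 0.002], [0.002, -0.005, -1.0]]
force: [-10.0, 8.5, 11.9]
opening: 0.202
```

{"name": "servo_tool", "arguments": {
  "increments": [0,0,0,0,0,0,0,0,0,0,0,0,0,0,0,0,0,0,0,0],
  "fingers": -0.4
}}

```text
clock: 12.75
tool_pos: [0.5254, -0.2569, 0.1023]
orientation: [[0.036, 0.999, 0.0], [0.999, -0.036, -0.0], [-0.0, 0.0, -1.0]]
force: [0.8, -0.7, -0.2]
opening: 0.701
```

{"name": "servo_tool", "arguments": {
  "increments": [0,0,-20,0,0,0,-40,0,0,0,-40,0,0,0,0,0]
}}

```text
clock: 13.15
tool_pos: [0.5291, -0.2574, 0.2079]
orientation: [[0.036, 0.999, 0.009], [0.999, -0.036, -0.004], [-0.004, 0.009, -1.0]]
force: [1.2, -0.5, -0.1]
opening: 0.699
```

```bash
python3 - <<'E'
from h import *
o=r.get_obs();c=r.camera('wrist');q=cloud(c,o).reshape(-1,3);k=base(0,-.226)
m=(q[:,2]>.113)&(q[:,2]<.13)&(np.hypot(*(q[:,:2]-k).T)<.035)
print(m.sum(),cv2.minAreaRect(q[m][:,:2].astype(np.float32)) if m.sum()>3 else '',k)
for a in (45,-135,135,-45):
    b=base(.105*np.cos(np.radians(a)),.105*np.sin(np.radians(a)))
    m=(q[:,2]>.118)&(q[:,2]<.135)&(np.hypot(*(q[:,:2]-b).T)<.03)
    print(a,b,m.sum(),q[m].mean(0))
go([*base(.07425,.07425),.2],-47)
E
```

```text
369 ((0.5221471190452576, -0.258695513010025), (0.016621021553874016, 0.016795765608549118), 37.660152435302734) [ 0.52321271 -0.26096233]
45 [0.60789214 0.03650983] 0 [nan nan nan]
-135 [ 0.45430786 -0.10670983] 175 [ 0.45527775 -0.11247591  0.12438751]
135 [0.45949017 0.04169214] 0 [nan nan nan]
-45 [ 0.60270983 -0.11189214] 185 [ 0.59965182 -0.11766615  0.12452742]
t 13.2 tcp [ 0.5274 -0.2573  0.2053] q [ 60.2  30.8 -49.3 100.2  26.4  61.   -0.2] open 0.697 F [ 0.6 -0.7 -0.9]
tilt [ 0.0052 -0.003  -1.    ] y angle -2.07 tool shift mm [296.6  69.8   4.9] turn units 7.49<stdin>:8: RuntimeWarning: Mean of empty slice.
  ret = um.true_divide(
```

The knob went from y = -0.2338 to -0.2587, so the bolt is about 25 mm out. Next I cage peg B at (0.608, 0.037), with the jaws tangential.

{"name": "servo_tool", "arguments": {
  "increments": [37,9,0,0,37,9,0,0,37,9,0,0,37,9,0,0,37,9,0,0,37,9,0,0,37,8,0,0,37,8,0,0]
}}

```text
clock: 14.0
tool_pos: [0.6054, 0.0377, 0.2008]
orientation: [[0.036, 0.999, -0.002], [0.999, -0.036, -0.0], [-0.0, -0.002, -1.0]]
force: [0.1, 0.5, 0.3]
opening: 0.696
```

{"name": "servo_tool", "arguments": {
  "increments": [0,0,0,0.95,0,0,0,0.95,0,0,0,0.95,0,0,0,0.95,0,0,0,0.95,0,0,0,0.95,0,0,0,0.9,0,0,0,0.9,0,0,0,0,0,0,0,0]
}}

```text
clock: 15.0
tool_pos: [0.6053, 0.0365, 0.2013]
orientation: [[0.73, 0.683, -0.002], [0.683, -0.73, -0.0], [-0.001, -0.001, -1.0]]
force: [0.2, -0.1, -0.1]
opening: 0.695
```

```bash
python3 - <<'E'
from h import *
b=base(.07425,.07425);go([*b,.112],-47)
o=r.get_obs();c=r.camera('wrist');q=cloud(c,o).reshape(-1,3)
m=(q[:,2]>.118)&(q[:,2]<.135)&(np.hypot(*(q[:,:2]-b).T)<.03)
print(b,m.sum(),np.median(q[m],0))
E
```

```text
t 15.0 tcp [0.6053 0.0365 0.2013] q [ 23.4  30.3 -39.6  97.3  21.7  60.4 -70.3] open 0.695 F [ 0.2 -0.1 -0.1]
tilt [-1.5e-03 -3.0e-04 -1.0e+00] y angle -46.91 tool shift mm [ 2.   1.8 89.3] turn units 0.02
[0.60789606 0.03651348] 419 [0.60808806 0.03952046 0.12785389]
```

Turning this way lowers joint 7, now at -70°, so the arc would reach its limit. I take the half-turn-equivalent grasp instead.

{"name": "servo_tool", "arguments": {
  "increments": [0,0,0,-1,0,0,0,-1,0,0,0,-1,0,0,0,-1,0,0,0,-1,0,0,0,-1,0,0,0,-1,0,0,0,-1,0,0,0,-1,0,0,0,-1]
}}

```text
clock: 16.05
tool_pos: [0.6058, 0.0364, 0.202]
orientation: [[-0.23, 0.973, -0.0], [0.973, 0.23, 0.0], [0.0, -0.0, -1.0]]
force: [0.4, -0.2, -0.1]
opening: 0.701
```

{"name": "servo_tool", "arguments": {
  "increments": [0,0,0,-1,0,0,0,-1,0,0,0,-1,0,0,0,-1,0,0,0,-1,0,0,0,-1,0,0,0,-1,0,0,0,-1,0,0,0,-1,0,0,0,-1]
}}

```text
clock: 17.05
tool_pos: [0.6058, 0.0363, 0.202]
orientation: [[-0.958, 0.288, -0.0], [0.288, 0.958, 0.0], [0.0, 0.0, -1.0]]
force: [-0.7, 0.6, -0.5]
opening: 0.702
```

{"name": "servo_tool", "arguments": {
  "increments": [0,0,0,-1,0,0,0,-1,0,0,0,-1,0,0,0,-1,0,0,0,-1,0,0,0,-1,0,0,0,-1,0,0,0,-1,0,0,0,-1,0,0,0,-1,0,0,0,0,0,0,0,0]
}}

```text
clock: 18.25
tool_pos: [0.6059, 0.0364, 0.2021]
orientation: [[-0.734, -0.68, -0.0], [-0.68, 0.734, 0.001], [-0.0, 0.001, -1.0]]
force: [0.1, 0.2, 0.2]
opening: 0.699
```

```bash
python3 - <<'E'
from h import *
b=base(.07425,.07425);go([.608,.0375,.112],133)
E
```

```text
t 18.25 tcp [0.6059 0.0364 0.2021] q [ 42.8  50.  -77.   96.7  50.3  75.7  88.8] open 0.699 F [0.1 0.2 0.2]
tilt [-3.e-04  6.e-04 -1.e+00] y angle 132.81 tool shift mm [-2.3 -0.7 90.1] turn units -0.03
```

{"name": "servo_tool", "arguments": {
  "increments": [-2.3,-0.7,30,0,0,0,30,0,0,0,22,0,0,0,8,0,0,0,0,0,0,0,0,0]
}}

```text
clock: 18.85
tool_pos: [0.6086, 0.0381, 0.1134]
orientation: [[-0.732, -0.681, 0.001], [-0.681, 0.732, 0.001], [-0.001, -0.0, -1.0]]
force: [0.2, 0.9, 0.6]
opening: 0.697
```

{"name": "servo_tool", "arguments": {
  "increments": [0,0,0,0,0,0,0,0,0,0,0,0,0,0,0,0,0,0,0,0],
  "fingers": 0.4
}}

```text
clock: 19.35
tool_pos: [0.6081, 0.0376, 0.1125]
orientation: [[-0.732, -0.681, 0.0], [-0.681, 0.732, -0.0], [-0.0, -0.0, -1.0]]
force: [0.4, 0.6, 0.4]
opening: 0.304
```

{"name": "servo_tool", "arguments": {
  "increments": [0.6,-11,0,1,0.6,-11,0,1,0.6,-11,0,1]
}}

```text
clock: 19.65
tool_pos: [0.6246, 0.0134, 0.1123]
orientation: [[-0.907, -0.421, -0.003], [-0.421, 0.907, 0.004], [0.001, 0.005, -1.0]]
force: [-4.7, 5.0, 2.7]
opening: 0.3
```

```bash
cat >> h.py <<'E'
def pol():
    o=r.get_obs();d=o['tool_pos'][:2]-C;print('rad',np.hypot(*d).round(4),'ang',(np.degrees(np.arctan2(d[1],d[0]))+2).round(2),'rel yang',(np.degrees(np.arctan2(o['orientation'][1,1],o['orientation'][0,1]))+2).round(2),'F',o['force'].round(1),'q',o['q'].round(0),o['tool_pos'][2].round(4),'open',round(o['opening'],3))
E
python3 -c "
from h import *
pol()"
```

```text
rad 0.1053 ang 29.4 rel yang 116.89 F [-4.7  5.   2.7] q [ 40.  54. -68.  97.  54.  68.  72.] 0.1123 open 0.3
```

{"name": "servo_tool", "arguments": {
  "increments": [0.6,-11,0,1,0.6,-11,0,1,0.6,-11,0,1,0.6,-11,0,1,0.6,-11,0,1,0.6,-11,0,1]
}}

```text
clock: 20.25
tool_pos: [0.6341, -0.054, 0.1123]
orientation: [[-0.981, 0.195, 0.0], [0.195, 0.981, 0.001], [0.0, 0.001, -1.0]]
force: [-0.3, -0.1, 0.5]
opening: 0.299
```

{"name": "servo_tool", "arguments": {
  "increments": [0.6,-11,0,1,0.6,-11,0,1,0.6,-11,0,1,0.6,-11,0,1,0.6,-11,0,1,0,0,0,0]
}}

```text
clock: 20.85
tool_pos: [0.6064, -0.1073, 0.1115]
orientation: [[-0.75, 0.662, -0.007], [0.662, 0.75, -0.005], [0.002, -0.009, -1.0]]
force: [-6.6, -4.6, 2.9]
opening: 0.3
```

```bash
python3 -c "
from h import *
pol()"
```

```text
rad 0.1043 ang -41.82 rel yang 50.58 F [-6.6 -4.6  2.9] q [ 46.  46. -57.  99.  44.  61.  23.] 0.1115 open 0.3
```

{"name": "servo_tool", "arguments": {
  "increments": [0.3,-6,0,0.6,0,0,0,0,0,0,0,0]
}}

```text
clock: 21.15
tool_pos: [0.6057, -0.1081, 0.1123]
orientation: [[-0.712, 0.702, -0.0], [0.702, 0.712, -0.001], [-0.0, -0.001, -1.0]]
force: [-1.9, -3.0, -0.1]
opening: 0.301
```

{"name": "servo_tool", "arguments": {
  "increments": [0,0,0,0,0,0,0,0,0,0,0,0,0,0,0,0,0,0,0,0],
  "fingers": -0.3
}}

```text
clock: 21.65
tool_pos: [0.606, -0.1072, 0.1123]
orientation: [[-0.712, 0.703, 0.0], [0.703, 0.712, 0.0], [0.0, 0.0, -1.0]]
force: [-0.8, -0.2, 0.6]
opening: 0.646
```

{"name": "servo_tool", "arguments": {
  "increments": [0,0,-20,0,0,0,-40,0,0,0,-40,0,0,0,0,0]
}}

```text
clock: 22.05
tool_pos: [0.6097, -0.1064, 0.2198]
orientation: [[-0.712, 0.702, 0.01], [0.702, 0.712, -0.001], [-0.008, 0.007, -1.0]]
force: [1.2, 0.2, 0.0]
opening: 0.656
```

```bash
python3 - <<'E'
from h import *
pol()
k=base(0,-.2255);go([*k,.2],178)
c=r.camera('top');P=cloud(c);save(c,'t3.png')
q=P.reshape(-1,3);h=cv2.cvtColor(c['color'],cv2.COLOR_RGB2HSV).reshape(-1,3);w=base(0,-.08)
m=(h[:,0]>24)&(h[:,0]<34)&(h[:,1]>140)&(q[:,2]>.07)&(q[:,2]<.086)&(np.hypot(*(q[:,:2]-w).T)<.06)
print('brass',m.sum(),q[m].mean(0),'work',w)
for a in (45,-135,135,-45):
    b=base(.105*np.cos(np.radians(a)),.105*np.sin(np.radians(a)))
    m=(q[:,2]>.118)&(q[:,2]<.135)&(np.hypot(*(q[:,:2]-b).T)<.02)
    if m.any(): print(a,b.round(4),m.sum(),q[m].mean(0).round(4))
b=c['color'][170:310,60:350][:,:,::-1];cv2.imwrite('pics/crop3.png',cv2.resize(cv2.convertScaleAbs(b,alpha=1.5),None,fx=2.7,fy=2.7,interpolation=2))
E
```

```text
rad 0.1061 ang -40.21 rel yang 47.38 F [1.2 0.2 0. ] q [ 50.  39. -62.  95.  37.  69.  24.] 0.2198 open 0.656
t 22.05 tcp [ 0.6097 -0.1064  0.2198] q [ 49.9  39.1 -62.3  94.8  37.   68.6  24.3] open 0.656 F [1.2 0.2 0. ]
tilt [ 1.040e-02 -9.000e-04 -9.999e-01] y angle 45.38 tool shift mm [ -46.6 -170.5   19.1] turn units -22.1
brass 131 [ 0.52620723 -0.10553976  0.07761897] work [ 0.52830804 -0.11505127]
45 [0.6079 0.0365] 35 [0.6081 0.036  0.1278]
-135 [ 0.4543 -0.1067] 39 [ 0.4551 -0.1061  0.1275]
135 [0.4595 0.0417] 34 [0.4602 0.0416 0.1272]
```

View pics/crop3.png

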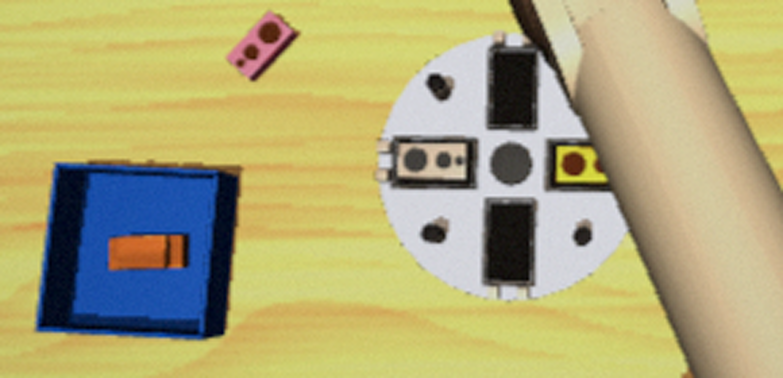

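The view shows the dial clicked with brass at the work station (crop (590,165)), partly behind the arm. Steel is opposite at (430,160), and the offcut is in the bin at (148,252). The three visible pegs are within 1 mm of the detent positions. Next I push the bolt home.

{"name": "servo_tool", "arguments": {
  "increments": [-9.5,-34,3,0,-9.5,-34,3,0,-9.5,-34,3,0,-9.5,-34,3,0,-9,-34,3,0,0,0,0,1,0,0,0,1,0,0,0,1,0,0,0,1]
}}

```text
clock: 23.0
tool_pos: [0.5192, -0.2615, 0.197]
orientation: [[-0.36, 0.933, -0.001], [0.933, 0.36, 0.0], [0.001, -0.001, -1.0]]
force: [-0.3, 0.5, 0.7]
opening: 0.65
```

{"name": "servo_tool", "arguments": {
  "increments": [0,0,0,1,0,0,0,1,0,0,0,1,0,0,0,0.9,0,0,0,0,0,0,0,0]
}}

```text
clock: 23.6
tool_pos: [0.5196, -0.2613, 0.1972]
orientation: [[0.033, 0.999, -0.001], [0.999, -0.033, -0.0], [-0.0, -0.001, -1.0]]
force: [0.6, 0.5, -1.3]
opening: 0.649
```

```bash
python3 - <<'E'
from h import *
o=r.get_obs();c=r.camera('wrist');q=cloud(c,o).reshape(-1,3);k=base(0,-.226)
m=(q[:,2]>.113)&(q[:,2]<.13)&(np.hypot(*(q[:,:2]-k).T)<.035)
print(m.sum(),cv2.minAreaRect(q[m][:,:2].astype(np.float32)) if m.sum()>3 else '',k)
go([*base(0,-.2255),.103],-2)
E
```

```text
409 ((0.5219727158546448, -0.25886255502700806), (0.01694062352180481, 0.016832534223794937), 46.2321662902832) [ 0.52321271 -0.26096233]
t 23.65 tcp [ 0.5196 -0.2614  0.1972] q [ 63.3  32.6 -52.9 100.9  29.3  61.4  -1.8] open 0.649 F [0.5 0.  0.3]
tilt [-5.e-04  1.e-04 -1.e+00] y angle -1.92 tool shift mm [ 1.   3.7 94.2] turn units 0.01
```

{"name": "servo_tool", "arguments": {
  "increments": [1,3.2,25,0,0,0,30,0,0,0,25,0,0,0,14,0,0,0,0,0,0,0,0,0]
}}

```text
clock: 24.25
tool_pos: [0.5236, -0.2605, 0.1039]
orientation: [[0.035, 0.999, 0.001], [0.999, -0.035, 0.0], [0.0, 0.001, -1.0]]
force: [0.6, 0.4, 0.9]
opening: 0.65
```

{"name": "servo_tool", "arguments": {
  "increments": [0,0,0,0,0,0,0,0,0,0,0,0,0,0,0,0,0,0,0,0,0,0,0,0,0,0,0,0],
  "fingers": 1
}}

```text
clock: 24.95
tool_pos: [0.5225, -0.261, 0.1045]
orientation: [[0.036, 0.999, -0.001], [0.999, -0.036, -0.001], [-0.001, -0.001, -1.0]]
force: [-3.6, 1.5, 7.0]
opening: 0.201
```

{"name": "servo_tool", "arguments": {
  "increments": [5,0,0,0,5,0,0,0,5,0,0,0,5,0,0,0,5,0,0,0,2,0,0,0,0,0,0,0,0,0,0,0]
}}

```text
clock: 25.75
tool_pos: [0.5235, -0.2349, 0.1045]
orientation: [[0.037, 0.999, -0.001], [0.999, -0.037, -0.003], [-0.003, -0.001, -1.0]]
force: [-4.6, -1.3, 7.1]
opening: 0.201
```

{"name": "servo_tool", "arguments": {
  "increments": [1.5,0,0,0,1.5,0,0,0,0,0,0,0,0,0,0,0]
}}

```text
clock: 26.15
tool_pos: [0.5235, -0.2348, 0.1046]
orientation: [[0.039, 0.999, -0.001], [0.999, -0.039, -0.006], [-0.006, -0.001, -1.0]]
force: [-3.7, -7.2, 6.1]
opening: 0.201
```

{"name": "servo_tool", "arguments": {
  "increments": [0,0,0,0,0,0,0,0,0,0,0,0,0,0,0,0,0,0,0,0],
  "fingers": -0.4
}}

```text
clock: 26.65
tool_pos: [0.5242, -0.2302, 0.1033]
orientation: [[0.035, 0.999, 0.0], [0.999, -0.035, 0.0], [0.0, 0.0, -1.0]]
force: [-0.6, -0.3, -0.8]
opening: 0.7
```

{"name": "servo_tool", "arguments": {
  "increments": [0,0,-20,0,0,0,-40,0,0,0,-45,0,0,0,0,0,0,0,0,0]
}}

```text
clock: 27.15
tool_pos: [0.5249, -0.2308, 0.2095]
orientation: [[0.036, 0.999, 0.002], [0.999, -0.036, -0.002], [-0.002, 0.002, -1.0]]
force: [0.2, -0.8, -0.8]
opening: 0.704
```

```bash
python3 - <<'E'
from h import *
o=r.get_obs();c=r.camera('wrist');save(c,'w4.png');q=cloud(c,o).reshape(-1,3);k=base(0,-.2)
m=(q[:,2]>.113)&(q[:,2]<.13)&(np.hypot(*(q[:,:2]-k).T)<.035)
print(m.sum(),cv2.minAreaRect(q[m][:,:2].astype(np.float32)) if m.sum()>3 else '',k);pol()
E
```

```text
366 ((0.5230962038040161, -0.23266275227069855), (0.016957877203822136, 0.01713205873966217), 62.357177734375) [ 0.5241201  -0.23497817]
rad 0.1958 ang -90.12 rel yang -0.06 F [0.3 0.7 0.9] q [ 62.  31. -54. 102.  28.  62.  -4.] 0.2081 open 0.696
```

View pics/w4.png

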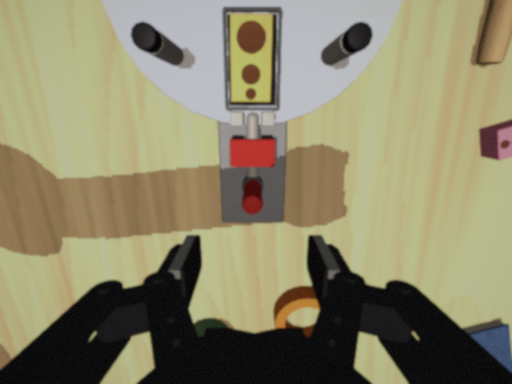

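The wrist view shows the brass die flat in the work-station nest at (250,58). The bolt sits between the lugs at (252,120), and the knob is at (252,195). The knob reads y = -0.2327, against -0.2338 at the start, and the push ended against the stop at 7 N. Nothing is being touched, so I hand in.

```bash
python3 -c "
from h import *
r.job_done()"
```

```text
the job is handed in; nothing more can be done
```

The job is done and handed in at about 27 s of the 72 s allowed; the hand-in gives no verdict.

**What I did:**
- I lifted the offcut out of the work station and set it down in the blue bin.
- I drew the bolt out about 25 mm by its knob.
- I turned the dial one position clockwise with the jaws held loosely around a peg, until it clicked.
- I pushed the bolt back to its stop.

**Last checks:**
- **Offcut:** it was seen in the bin, about 7 mm from the bin's centre.
- **Dial:** the three pegs in view were within 1 mm of their clicked-in places; the fourth was hidden by the arm. The turn itself is judged from these pegs and the pictures, because the dial angle is not reported.
- **Bolt:** the knob is back within about 1 mm of its starting position, and the push ended against a firm 7 N resistance.
- **Die blocks:** brass lies flat in the work-station nest and steel sits in the opposite nest.

**Not measured or not as planned:**
- The top-view centre of the brass die came out about 10 mm from the work point, but the arm hid part of the die. The later wrist picture shows it in its nest.
- I did not measure the jar, hammer and tape again at the end. The arm's planned paths stayed clear of them.
- I first turned the wrist the wrong way at the peg and switched to the half-turn grasp to stay clear of joint 7's limit, before touching anything.

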